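Face the sample jar to the scanner and hold its visor half open

ROBOT

A 6-joint arm with a two-finger parallel gripper is mounted at the origin on a cart in front of the work surface, level with it; the furniture and walls round the work are solid. World frame = base frame: x ahead of the robot, y to its left, z up, the work surface at z = 0. Lengths are in m, angles in rad, forces in N, time in s.
With the tool pointing down it reaches from about 0.35 to 0.975 m from the base axis. Payload 4.9 kg.
Tool frame: the origin (TCP) lies on the front face of the gripper's body, between the roots of the fingers; the fingertips stand ctrl.finger_overhang ahead of it and the grasp point (between the pads) lies 54 mm ahead of it (ctrl.finger_overhang is the distance from the TCP to the fingertips, in m); z points along the fingers, y is the line along which they close (so a half turn about z gives the same grasp; the last joint's range is limited). The gripper opens to 85 mm and grips with 20 to 120 N. Pads are 22 mm wide; open, the fingers measure 114 mm over their backs; the gripper's body (76 mm by 85 mm) begins 54 mm behind the grasp point. The pads swing forward as they close: fully open they stand 13 mm farther back than shut.
Start: joints at [1.016, 0.053, 1.613, -0, 1.476, -0.119], TCP at [0.264, 0.567, 0.304] pointing down, gripper open.
Joint ranges: [-3.01, 3.01], [-1.01, 2.22], [0.06, 2.58], [-1.02, 4.17], [0.09, 2.62], [-3.14, 3.14]. Speed limits (rad/s): [2.57, 2.57, 3.14, 3.14, 3.14, 3.14].

INTERFACE

Orientations are given as a rotation vector (axis times angle).
In Python, from station import ctrl, vision gives the robot as it stands. The module is installed in compiled form; this text tells all that it offers.
- The arm moves only by the tool drive_tool, never from a script. Its argument "rows" is a list of rows, each a list of 2 entries, a list of its own where there are three numbers: the shift along the tool's x, y, z in m, then the turn about the tool's z in rad. A call has 1 to 10 rows; each row shifts and turns the commanded pose from where the row before left it, along the tool's axes as they then stand; what a row does not reach is not made up. A row lasts 1/10 s, in which the tool goes at most 50 mm and 8.59 degrees, less where a joint would pass 70% of its speed; a pose out of reach is approached as far as the arm can. A call with a gripper value outside its range is refused whole. "jaw" is the closure, from 0 (fully open) to 1 (shut), set as the call begins (left out, the last holds). The fingers move at their own pace and stop on an object; "grip_force" is the grip in N (left out, the last holds). Time passes only in rows, so rows that do not move let the fingers close. It gives the time, the measured TCP pose, the force, the opening and the grip force at its end, in the units of the state.
- ctrl.get_obs(): the state, without advancing time (a new reading comes with each control period).
- vision.get_image(name): name is "scene" or "side" or "wrist"; returns a dict with "image" (400x640x3 uint8, blue, green, red), "vertical_fov" (degrees; the focal length in pixels is half the picture's height over the tangent of half this angle, whatever the lens; pixels are square), "cx", "cy" (the principal point, pixels), "R" (3x3) and "t" (3): a world point X has camera coordinates R X + t. Camera axes: x right, y down, z forward; pixel columns grow to the right and rows downward; lengths in m; the calibration is good to about 2 mm. A picture is of the moment at which its call begins. There is no depth.
- ctrl.finish_job(): hands the job in; it is judged then, once.
The state is a dict: "t": time; "q": joint angles; "dq": joint speeds; "effort": joint torques, N m; "tool_pos": TCP position; "tool_rot": TCP orientation; "contact_force": force on the tool from outside, world axes, zero at the start; "wrist_torque": the same for the moment, N m; "opening": finger opening in m; "grip_force": force on a finger pad.
Only numpy, scipy, OpenCV 4.12 (cv2) and the standard library are available. Lean on these libraries where they do the work, as an engineer would, in place of code of your own. Each camera call takes 0.05 s, during which the arm holds its last target. There are 200 camera calls.

TASK

Get the sample jar read: first turn the jar in its nest until the small metal data plate on its side squarely faces the scanner, and let go of it with the visor still shut. Then take the bar of the scanner's visor, raise the visor to 50 degrees from shut (clear of the window, but still shading it) and finish holding it there with the gripper, as it falls shut if released. The jar stays upright and seated in the nest, and the things lying around stay where they are.

Things in the scene. Friction and masses are not known exactly. Their poses are not given: they have to be found in the camera images.
- station: Fixed reading station: a grey base plate 295 x 130 x 10 mm lying on the worktop, with a round nest for the jar at one end and a grey scanner block (85 x 100 x 68 mm, standing on the plate, from 160 to 245 mm along +x) at the other. Origin on the worktop under the centre of the nest; +x points from the nest to the scanner, whose dark window looks back along -x at the jar; z up. The plate spans x -45 to 250 mm, y -65 to 65 mm. The station's place and yaw vary from run to run
- nest (a point): Centre of the floor of the nest, a round recess 51 mm across and 5 mm deep in the base plate; its floor is 5 mm above the worktop
- jar_center (a point): Loose upright sample jar, about 0.2 kg, standing in the nest: white body 46 mm in diameter, from its foot up to 60 mm, grey cap 48 mm in diameter from 60 to 86 mm above its foot, which can be gripped across from above in any direction. This point is on the jar's axis 43 mm above its foot; z is the jar's axis, up; +x points from the axis to the data plate. At the start it is turned 0.7 to 2.3 rad anticlockwise (seen from above) from facing the scanner
- jar_plate (a point): Middle of the outer face of the jar's data plate, an upright metal plate 20 mm wide and 32 mm high on the side of the white body, standing out 3 mm from it: 26 mm from the jar's axis and 14 to 46 mm above its foot, so below the cap. A raised rib (20 x 5 x 3 mm) on top of the cap runs from the middle towards the plate's side
- visor (a joint): Angle of the visor, rad: 0 shut, growing as it is raised (50 degrees = 0.873), stop at 1.4. The visor is a thin aluminium hood, 110 mm wide, about 0.2 kg, over the scanner block and its window; hinged at the far end from the jar, with its front end (towards the jar) swinging up and back. No spring: it falls shut from any angle by its weight (about 1 N at the bar)
- visor_hinge (a point): Point on the hinge line of the visor, at mid width, 240 mm along the station's +x from the nest and 84 mm above the worktop. The hinge line is level, along the station's y
- visor_bar (a point): Middle of the visor's pull bar, a round steel bar of 10 mm diameter, 92 mm long, along the station's y, on two standoffs at its ends (the middle 80 mm is free to grip), 128 mm from the hinge line; with the visor shut it is level with the hinge, 84 mm above the worktop, with 33 mm free between the bar and the visor's front. It can be pinched from above, one finger on either side, and being round it turns between the fingers
- jar: The jar itself; origin at the centre of its foot, axes as at jar_center
- ptfe_reel: Bystander: white tape reel 48 mm across, 13 mm high, lying on the worktop; origin under its centre
- tee: Bystander: white tee fitting 72 x 113 x 22 mm lying on the worktop; origin under its centre
- push_fitting: Bystander: black push-in fitting, 19 mm across and 32 mm high, standing on the worktop; origin under its centre
Mind the look-alikes: they are no part of the job. Leave any brown or turquoise look-alike of the jar alone.

How it is judged:
On the way:
1. the jar's data plate faces the scanner, the jar is seated and let go of, with the visor still shut (angle between the x axis of jar_center and the x axis of station, either way round below 0.26 rad and x of jar_plate in the frame of station above 0.015 m and distance between station and jar_center below 0.0535 m and horizontal distance between nest and jar_center below 0.006 m and angle between jar_center's own z axis and vertical below 0.08 rad and contact force between the fingers and jar below 0.05 N and value of joint visor below 0.09 rad), for 0.2 s.
At the end, for the whole second after the job is handed in: The gripper's fingers hold the visor at 50 degrees (43 to 57) from shut, at rest, with nothing else touching it; the jar stands upright in its nest, not touched, with its data plate facing the scanner to within 15 degrees (angle between the x axis of jar_center and the x axis of station, either way round below 0.26 rad and x of jar_plate in the frame of station above 0.015 m and distance between station and jar_center below 0.0535 m and horizontal distance between nest and jar_center below 0.006 m and angle between jar_center's own z axis and vertical below 0.08 rad and contact force between the fingers and jar below 0.05 N and value of joint visor between 0.75 and 0.995 rad and velocity of joint visor between -0.1 and 0.1 rad/s and contact force between the fingers and visor above 0.3 N and contact force between each of jar, ptfe_reel, tee, push_fitting and visor below 0.05 N); the arm keeps its last pose, push and grip.
It fails at once if the jar is tipped by more than 30 degrees (angle between jar_center's own z axis and vertical above 0.52 rad).
It fails at once if a thing lying around is pushed away by more than 30 mm (distance of any of ptfe_reel, tee, push_fitting from where it was at the start of the episode above 0.03 m).
It also fails if it takes over 48 s, if anything falls off the work surface, if the arm or the gripper's body presses on something with over 40 N, if the wrist force passes 120 N, or if a joint passes its speed limit or range.

## Working session

There is one attempt and no reset: what is moved stays moved. The work goes in short steps, Python scripts to look and compute and a tool call to move; the robot and the scene stay as the last step left them, time stands still between calls to the robot, and variables do not carry over. Pictures are saved under pics/ and viewed, at most 10 in all, crops included, and the job is handed in when it is done.

Besides the shell and the picture viewer there is one more tool, called after "Call:" by a JSON object that holds its "api" and its "payload", one argument or row to a line. drive_tool: Moves the arm, as the interface text tells. Its arguments: {"type":"object","properties":{"rows":{"type":"array","items":{"type":"array"}},"jaw":{"type":"number"},"grip_force":{"type":"number"}},"required":["rows"]}

```bash
mkdir -p pics; cat > h.py <<'E'
import numpy as np, cv2
from station import ctrl, vision
from scipy.spatial.transform import Rotation as Ro
def get(n,save=None):
    d=vision.get_image(n); d['f']=200/np.tan(np.radians(d['vertical_fov'])/2)
    d['R']=np.array(d['R']);d['t']=np.array(d['t'])
    if save: cv2.imwrite('pics/'+save,d['image'])
    np.savez('/tmp/'+n,**{k:d[k] for k in d})
    return d
def ray(d,u,v):
    c=np.array([(u-d['cx'])/d['f'],(v-d['cy'])/d['f'],1.]); return -d['R'].T@d['t'], d['R'].T@c
def onz(d,u,v,z):
    o,r=ray(d,u,v); return o+r*(z-o[2])/r[2]
def proj(d,X):
    c=d['R']@np.array(X)+d['t']; return np.array([d['cx']+d['f']*c[0]/c[2],d['cy']+d['f']*c[1]/c[2]])
E
python3 - <<'E'
from h import *
a=get('scene','a.png')['image'];b=get('side','b.png')['image'];c=get('wrist','c.png')['image']
o=ctrl.get_obs();print(o,ctrl.finger_overhang)
cv2.imwrite('pics/abc.png',np.vstack([np.hstack([cv2.resize(x,(400,250)) for x in(b,c)]),]))
E
```

```text
{'t': 0.15, 'q': array([ 1.01597346e+00,  5.32697201e-02,  1.61395489e+00,  1.89038119e-06,
        1.47599279e+00, -1.19016400e-01]), 'dq': array([-0.00057835,  0.00074684, -0.00467077,  0.00013311, -0.0014868 ,
       -0.0001994 ]), 'effort': array([ 1.75268651e-03, -3.94237912e+01, -3.70724559e+01, -7.11953112e-05,
        4.61615156e-03,  2.38039433e-05]), 'tool_pos': array([0.26365756, 0.56627141, 0.3029195 ]), 'tool_rot': array([-6.79042246e-01, -3.06677593e+00,  2.40725669e-03]), 'contact_force': array([ 0.23925603, -0.37894294, -0.42723567]), 'wrist_torque': array([ 0.00091574, -0.0085701 ,  0.01601594]), 'grip_force': 0.0, 'opening': 0.0852265007980622} 0.0726
```

View pics/a.png

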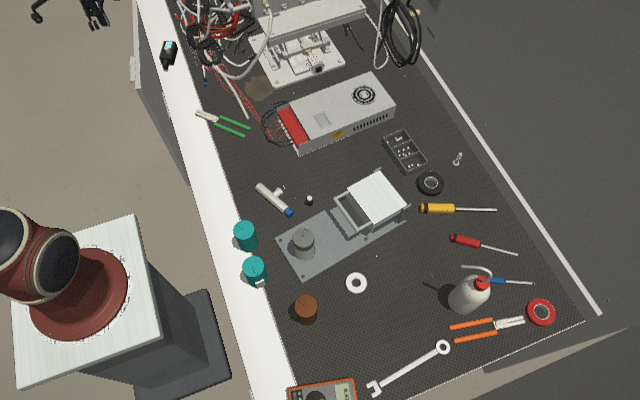

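View pics/abc.png

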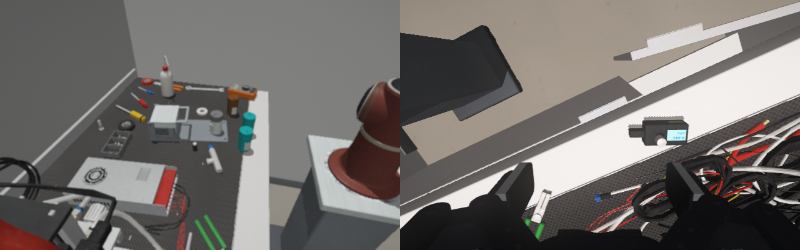

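Scene: the grey-capped white jar in the nest is at about (303,240) and the visor at (370,200). The turquoise jars at (246,235) and (255,270) and the brown one at (306,308) are look-alikes. The jar at (303,240) fits: grey cap, and it stands in the plate's nest. I'll confirm it in an enlarged crop.

```bash
python3 - <<'E'
from h import *
a=cv2.imread('pics/a.png')
cv2.imwrite('pics/crop.png',cv2.resize(a[160:290,240:430],None,fx=4.2,fy=4.2,interpolation=cv2.INTER_CUBIC))
d=np.load('/tmp/scene.npz')
print(d['t'],-d['R'].T@d['t'])
print(onz(d,303,234,.091),onz(d,371,197,.09))
for p in [(276,238),(303,280),(258,185),(309,201),(356,283)]: print(p,onz(d,*p,.01))
E
```

```text
[-0.54210039  0.19794046  0.98606096] [ 0.40295061 -0.45228673  0.96872959]
[ 0.51109861 -0.08710778  0.091     ] [ 0.68842408 -0.05707718  0.09      ]
(276, 238) [ 0.45759158 -0.03970571  0.01      ]
(303, 280) [ 0.48134265 -0.15991253  0.01      ]
(258, 185) [0.46209779 0.11451132 0.01      ]
(309, 201) [0.56614061 0.02471528 0.01      ]
(356, 283) [ 0.59073299 -0.2102448   0.01      ]
```

View pics/crop.png

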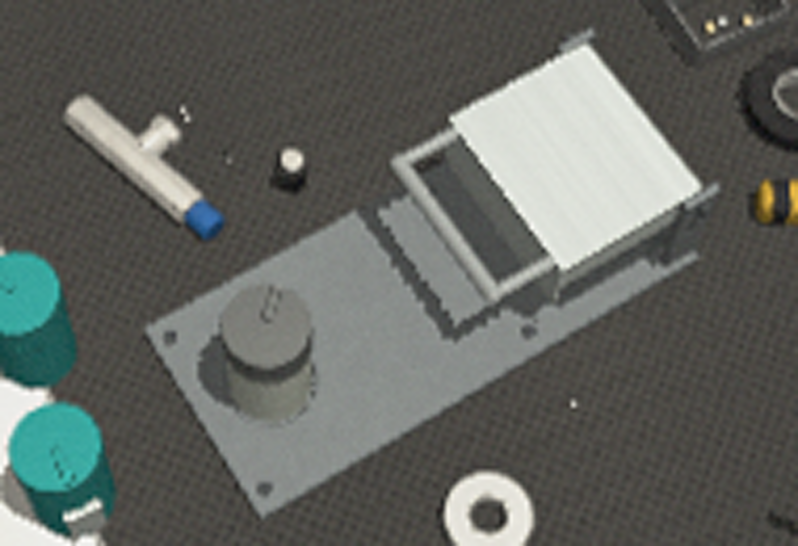

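The crop confirms it: a white body with a grey cap in the nest. The cap centre is at crop (267,327) and the rib runs from there up to about (275,292). The bar runs from crop (403,163) to (492,298).

```bash
python3 - <<'E'
from h import *
d=np.load('/tmp/scene.npz'); P=lambda x,y,z: onz(d,240+x/4.2,160+y/4.2,z)[:2]
A,B,C=P(148,328,.01),P(263,517,.01),P(697,257,.01)
print(A,B,C,A-B,C-B)
print('yaws',np.arctan2(*(C-B)[::-1]),np.arctan2(*(A-B)[::-1])-np.pi/2)
c,r=P(267,330,.091),P(275,292,.094);print(c,r,np.arctan2(*(r-c)[::-1]))
print('bar',P(403,163,.089),P(492,298,.089))
o=ctrl.get_obs();R=Ro.from_rotvec(o['tool_rot']).as_matrix();print(R.round(3))
w=np.load('/tmp/wrist.npz');print('cam in tool',R.T@(-w['R'].T@w['t']-o['tool_pos']),(w['R']@R).round(2),w['vertical_fov'])
yaw=np.arctan2(*(C-B)[::-1]);M=(A+B)/2+.045*np.array([np.cos(yaw),np.sin(yaw)]);print('nest',M,yaw)
print(R.T@(np.array([*M,.30])-o['tool_pos']))
E
```

```text
[ 0.4558233  -0.03927786] [ 0.47800686 -0.16638506] [ 0.76576756 -0.11274716] [-0.02218356  0.1271072 ] [0.2877607 0.0536379]
yaws 0.18428275850862594 0.17278606789729434
[ 0.50847296 -0.09770604] [ 0.51951961 -0.08033111] 1.0044821565825526
bar [ 0.61211611 -0.03173132] [ 0.62498867 -0.12286331]
[[-0.907  0.422 -0.001]
 [ 0.422  0.907 -0.001]
 [ 0.    -0.002 -1.   ]]
cam in tool [ 0.07163965 -0.00063416 -0.06993279] [[-0.    1.    0.  ]
 [-0.96 -0.   -0.28]
 [-0.28 -0.    0.96]] 58.49196898354881
nest [ 0.51115314 -0.09458559] 0.18428275850862594
[-0.50333811 -0.49460308  0.00361927]
```

Call:
{"api": "drive_tool", "payload": {
  "rows": [
    [[-0.03,-0.03,0],0],
    [[-0.03,-0.03,0],0],
    [[-0.03,-0.03,0],0],
    [[-0.03,-0.03,0],0],
    [[-0.03,-0.03,0],0],
    [[-0.03,-0.03,0],0],
    [[-0.03,-0.03,0],0],
    [[-0.03,-0.03,0],0]
  ]
}}

```text
t: 0.95
tool_pos: [0.3801, 0.2461, 0.3037]
tool_rot: [0.679, 3.067, -0.0]
contact_force: [1.2, 0.4, -0.1]
opening: 0.0853
grip_force: 0.0
```

Call:
{"api": "drive_tool", "payload": {
  "rows": [
    [[-0.03,-0.03,0],0],
    [[-0.03,-0.03,0],0],
    [[-0.03,-0.03,0],0],
    [[-0.03,-0.03,0],0],
    [[-0.03,-0.03,0],0],
    [[-0.03,-0.03,0.01],0],
    [[-0.02,-0.02,0.01],0],
    [[0,0,0.005],0],
    [[0,0,0],0],
    [[0,0,0],0]
  ]
}}

```text
t: 1.95
tool_pos: [0.4767, -0.0172, 0.2789]
tool_rot: [-0.678, -3.067, -0.001]
contact_force: [-0.7, 0.0, -0.3]
opening: 0.0854
grip_force: 0.0
```

```bash
python3 - <<'E'
from h import *
d=get('wrist','d.png'); o=ctrl.get_obs(); print(o['t'],o['q'].round(3),o['tool_pos'],o['tool_rot'])
E
```

```text
2.0 [-0.192 -0.298  1.974  0.     1.465 -1.329] [ 0.47681117 -0.01706011  0.27924764] [6.76751081e-01 3.06744146e+00 3.88809932e-04]
```

View pics/d.png

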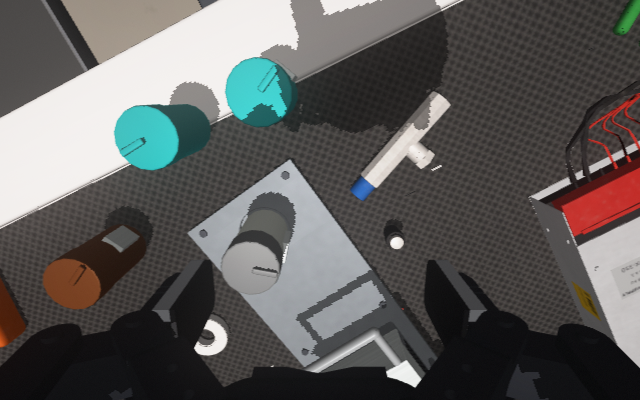

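The wrist picture shows the jar cap at about (251,268). Its rib points right to about (277,270), and the plate edge shows at (285,253). The plate's near corners are at (188,233) and (291,159).

```bash
python3 - <<'E'
from h import *
d=np.load('/tmp/wrist.npz'); img=d['image']
P=lambda x,y,z: onz(d,x,y,z)[:2]
A,B=P(291,159,.01),P(188,233,.01); v=A-B; yaw=np.arctan2(v[1],v[0])-np.pi/2
ex=np.array([np.cos(yaw),np.sin(yaw)]);print(A,B,np.linalg.norm(v),'yaw',yaw,'nest',(A+B)/2+.045*ex)
E1=P(305,366,.01);print('side edge yaw',np.arctan2(*(E1-B)[::-1]))
# cap disc: circle fit on brighter top
g=cv2.cvtColor(img,cv2.COLOR_BGR2GRAY)
c=cv2.HoughCircles(cv2.medianBlur(g,3)[215:310,200:305],cv2.HOUGH_GRADIENT,1.5,50,param1=80,param2=15,minRadius=24,maxRadius=38);print(c)
if c is not None:
    u,w=c[0,0,:2]+[200,215];print('cap',P(u,w,.091),'edge',[np.round(P(u+c[0,0,2],w,.091)-P(u,w,.091),3)])
s=img[225:305,210:310];cv2.imwrite('pics/e.png',cv2.resize(s,None,fx=7,fy=7,interpolation=cv2.INTER_CUBIC))
E
```

```text
[ 0.45270023 -0.03647807] [ 0.47652811 -0.16485962] 0.13057407859139916 yaw 0.18351383040071423 nest [ 0.50885855 -0.092457  ]
side edge yaw 0.18749365064075724
[[[48.75 53.25 27.15]
  [15.75  2.25 26.7 ]]]
cap [ 0.50737489 -0.09410898] edge [array([0.009, 0.02 ])]
```

View pics/e.png

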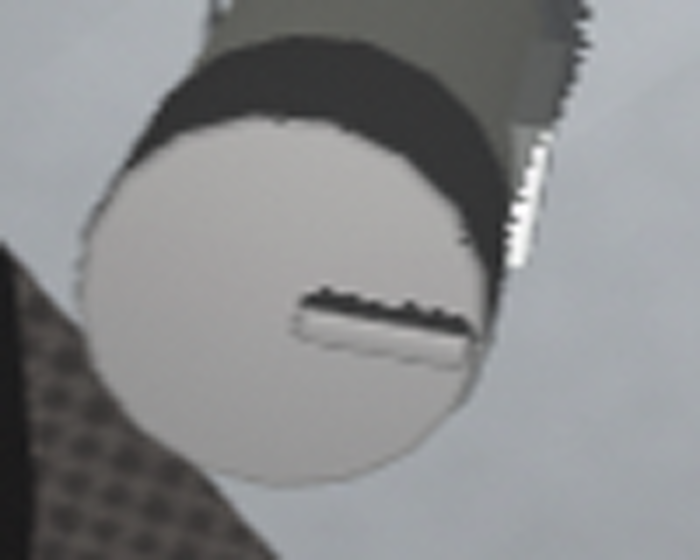

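```bash
python3 - <<'E'
from h import *
d=np.load('/tmp/wrist.npz')
P=lambda x,y,z: onz(d,210+x/7,225+y/7,z)[:2]
c=P(286,300,.091);a,b=P(297,322,.094),P(467,352,.094);print(c,a,b,b-a,'rib ang',np.arctan2(*(b-a)[::-1]),'from c',np.arctan2(*(b-c)[::-1]),np.linalg.norm(a-c))
o=ctrl.get_obs();R=Ro.from_rotvec(o['tool_rot']).as_matrix()
print('y ang',np.arctan2(R[1,1],R[0,1]), R.T@(np.array([.508,-.0935,.134])-o['tool_pos']))
E
```

```text
[ 0.50777807 -0.09242381] [ 0.50960134 -0.09136815] [ 0.5210433  -0.07568096] [0.01144196 0.01568719] rib ang 0.9406218908975379 from c 0.900773101163774 0.0021068318546030025
y ang 1.1365056165952594 [-0.06041014 -0.05626779  0.14524885]
```

Call:
{"api": "drive_tool", "payload": {
  "rows": [
    [[-0.03,-0.03,0],0],
    [[-0.03,-0.026,0],0],
    [[0,0,0.03],0],
    [[0,0,0.03],0],
    [[0,0,0.03],0],
    [[0,0,0.025],0],
    [[0,0,0.02],0],
    [[0,0,0.01],0],
    [[0,0,0],0],
    [[0,0,0],0]
  ]
}}

```text
t: 3.0
tool_pos: [0.5084, -0.0939, 0.1351]
tool_rot: [0.677, 3.066, -0.0]
contact_force: [-0.4, -0.2, 0.4]
opening: 0.0855
grip_force: 0.0
```

Call:
{"api": "drive_tool", "payload": {
  "rows": [
    [[0,0,0],0],
    [[0,0,0],0],
    [[0,0,0],0],
    [[0,0,0],0],
    [[0,0,0],0],
    [[0,0,0],0],
    [[0,0,0],0],
    [[0,0,0],0]
  ],
  "jaw": 1,
  "grip_force": 25
}}

```text
t: 3.8
tool_pos: [0.5085, -0.0943, 0.1351]
tool_rot: [0.679, 3.065, 0.0]
contact_force: [-0.8, 2.3, 5.6]
opening: 0.0475
grip_force: 26.5
```

Call:
{"api": "drive_tool", "payload": {
  "rows": [
    [[0,0,0],0.1],
    [[0,0,0],0.1],
    [[0,0,0],0.1],
    [[0,0,0],0.1],
    [[0,0,0],0.1],
    [[0,0,0],0.1],
    [[0,0,0],0.1],
    [[0,0,0],0.055],
    [[0,0,0],0],
    [[0,0,0],0]
  ]
}}

```text
t: 4.8
tool_pos: [0.5084, -0.0953, 0.1351]
tool_rot: [1.76, 2.599, -0.002]
contact_force: [-1.2, -2.2, 5.1]
opening: 0.0471
grip_force: 26.2
```

Call:
{"api": "drive_tool", "payload": {
  "rows": [
    [[0,0,0],0],
    [[0,0,0],0],
    [[0,0,0],0],
    [[0,0,0],0],
    [[0,0,0],0],
    [[0,0,0],0]
  ],
  "jaw": 0
}}

```text
t: 5.4
tool_pos: [0.5076, -0.0941, 0.1338]
tool_rot: [-1.762, -2.601, 0.0]
contact_force: [-0.6, 0.2, -0.1]
opening: 0.0854
grip_force: 0.0
```

Call:
{"api": "drive_tool", "payload": {
  "rows": [
    [[0,0,-0.03],0],
    [[0,0,-0.04],0],
    [[0,0,-0.04],0],
    [[0,0,-0.03],0.05],
    [[0,0,0],0.08],
    [[0,0,0],0.07],
    [[0,0,0],0],
    [[0,0,0],0]
  ]
}}

```text
t: 6.2
tool_pos: [0.5076, -0.0941, 0.2736]
tool_rot: [-2.011, -2.413, 0.0]
contact_force: [0.3, -0.3, -0.6]
opening: 0.0857
grip_force: 0.0
```

```bash
python3 - <<'E'
from h import *
d=get('wrist','f.png'); o=ctrl.get_obs(); print(o['t'],o['q'].round(3),o['tool_pos'],o['tool_rot'])
E
```

```text
6.25 [-0.327 -0.19   1.895 -0.     1.438 -0.509] [ 0.50754764 -0.09406242  0.27350745] [-2.01083805e+00 -2.41288993e+00  4.09816414e-04]
```

View pics/f.png

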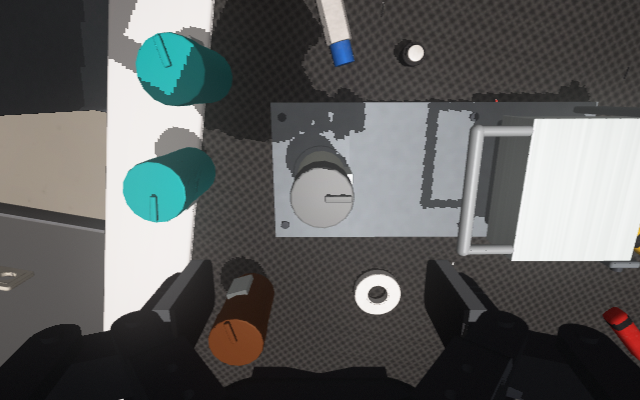

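The jar has turned: its rib now points right along the plate, from about (325,199) to (352,199). The bar runs vertically at about (470,128) to (463,250).

```bash
python3 - <<'E'
from h import *
d=np.load('/tmp/wrist.npz')
P=lambda x,y,z: onz(d,x,y,z)[:2]
an=lambda v:np.arctan2(v[1],v[0])
g=d['image']
A,B,C,D=P(271,102,.01),P(277,237,.01),P(460,237,.01),P(420,103,.01)
print('yaw',an(A-B)-np.pi/2,an(C-B),an(D-A)); yaw=.185; ex=np.array([np.cos(yaw),np.sin(yaw)])
n=(A+B)/2+.045*ex;print('nest',n,'cap',P(322,191,.091))
print('rib',an(P(352,198.5,.094)-P(325,198.5,.094)),an(P(352,198.5,.094)-P(322,191,.091)))
b1,b2=P(476,128,.089),P(464,250,.089);print('bar',b1,b2,an(b1-b2)-np.pi/2,'model',n+.112*ex)
o=ctrl.get_obs();R=Ro.from_rotvec(o['tool_rot']).as_matrix();print('y ang',an(R[:2,1]))
for z,t in((.27,n+.112*ex),):print(R.T@(np.array([*t,z])-o['tool_pos']))
# bar edges along rows
gg=cv2.cvtColor(g,cv2.COLOR_BGR2GRAY)
for r in (150,190,230): print(r,list(gg[r,455:495]))
E
```

```text
yaw 0.18892785746339058 0.180477383694639 0.17418579226971118
nest [ 0.50920211 -0.09327869] cap [ 0.50840628 -0.08972041]
rib 0.18053304803662285 -0.03817963461594466
bar [ 0.60647703 -0.0259053 ] [ 0.6253424  -0.11695718] 0.20430283476769118 model [ 0.61929097 -0.07267668]
y ang 0.18127270138834436
[0.00088892 0.11377002 0.00343745]
150 [np.uint8(161), np.uint8(161), np.uint8(161), np.uint8(161), np.uint8(160), np.uint8(160), np.uint8(160), np.uint8(159), np.uint8(160), np.uint8(160), np.uint8(159), np.uint8(149), np.uint8(106), np.uint8(76), np.uint8(96), np.uint8(115), np.uint8(134), np.uint8(149), np.uint8(161), np.uint8(172), np.uint8(200), np.uint8(219), np.uint8(215), np.uint8(201), np.uint8(191), np.uint8(185), np.uint8(161), np.uint8(113), np.uint8(78), np.uint8(79), np.uint8(79), np.uint8(78), np.uint8(79), np.uint8(80), np.uint8(79), np.uint8(81), np.uint8(81), np.uint8(81), np.uint8(73), np.uint8(59)]
190 [np.uint8(165), np.uint8(166), np.uint8(165), np.uint8(165), np.uint8(166), np.uint8(165), np.uint8(165), np.uint8(133), np.uint8(81), np.uint8(88), np.uint8(110), np.u
[... 310 characters left out ...]
(79), np.uint8(67), np.uint8(58), np.uint8(58), np.uint8(58), np.uint8(68), np.uint8(79), np.uint8(82)]
230 [np.uint8(163), np.uint8(163), np.uint8(150), np.uint8(109), np.uint8(77), np.uint8(100), np.uint8(121), np.uint8(140), np.uint8(153), np.uint8(165), np.uint8(182), np.uint8(208), np.uint8(216), np.uint8(203), np.uint8(194), np.uint8(187), np.uint8(171), np.uint8(158), np.uint8(160), np.uint8(161), np.uint8(160), np.uint8(160), np.uint8(161), np.uint8(161), np.uint8(161), np.uint8(161), np.uint8(160), np.uint8(161), np.uint8(160), np.uint8(161), np.uint8(160), np.uint8(151), np.uint8(115), np.uint8(79), np.uint8(79), np.uint8(81), np.uint8(81), np.uint8(83), np.uint8(80), np.uint8(84)]
```

Call:
{"api": "drive_tool", "payload": {
  "rows": [
    [[0,0.03,0],0],
    [[0,0.04,0],0],
    [[0,0.04,0],0],
    [[0,0.002,0.02],0],
    [[0,0,0.02],0],
    [[0,0,0.01],0],
    [[0,0,0],0],
    [[0,0,0],0]
  ],
  "jaw": 0.7
}}

```text
t: 7.05
tool_pos: [0.6179, -0.0742, 0.2243]
tool_rot: [2.013, 2.412, 0.0]
contact_force: [-0.4, -0.2, -0.1]
opening: 0.0256
grip_force: 0.0
```

```bash
python3 - <<'E'
from h import *
d=get('wrist','g.png'); o=ctrl.get_obs(); print(o['t'],o['tool_pos'],o['tool_rot'],o['opening'])
E
```

```text
7.1 [ 0.61823109 -0.07427514  0.22509664] [2.01173618e+00 2.41099108e+00 1.18085413e-03] 0.02566915914462321
```

View pics/g.png

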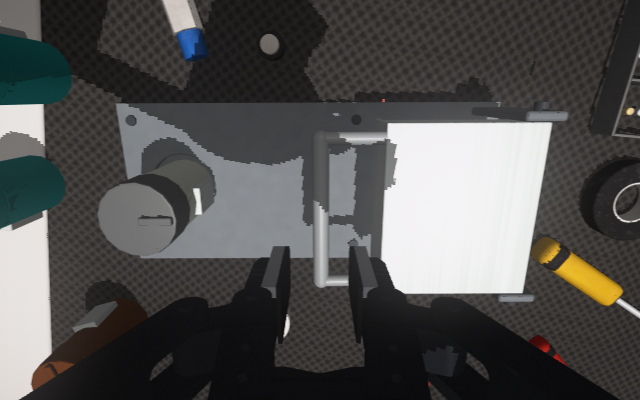

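The bar is at column about 321, rows 135 to 285, and the fingers at columns 282 and 358 are centred on it.

```bash
python3 - <<'E'
from h import *
d=np.load('/tmp/wrist.npz')
o=ctrl.get_obs();R=Ro.from_rotvec(o['tool_rot']).as_matrix()
for p in ((321,135),(320.5,285),(321,200)): print((R.T@(onz(d,*p,.084)-o['tool_pos'])).round(4))
E
```

```text
[0.0492 0.0002 0.1411]
[-4.860e-02 -1.000e-04  1.411e-01]
[0.0098 0.0002 0.1411]
```

Call:
{"api": "drive_tool", "payload": {
  "rows": [
    [[0,0,0.02],0],
    [[0,0,0.02],0],
    [[0,0,0.02],0],
    [[0,0,0.014],0],
    [[0,0,0.01],0],
    [[0,0,0],0],
    [[0,0,0],0]
  ]
}}

```text
t: 7.8
tool_pos: [0.6184, -0.0742, 0.1407]
tool_rot: [2.012, 2.411, 0.001]
contact_force: [0.7, -0.9, -0.7]
opening: 0.0256
grip_force: 0.0
```

Call:
{"api": "drive_tool", "payload": {
  "rows": [
    [[0,0,0],0],
    [[0,0,0],0],
    [[0,0,0],0],
    [[0,0,0],0],
    [[0,0,0],0],
    [[0,0,0],0]
  ],
  "jaw": 1,
  "grip_force": 30
}}

```text
t: 8.4
tool_pos: [0.6186, -0.0743, 0.1413]
tool_rot: [2.012, 2.411, 0.001]
contact_force: [-1.8, -0.5, 5.5]
opening: 0.0087
grip_force: 29.6
```

```bash
python3 - <<'E'
from h import *
th=np.radians(np.linspace(0,50,26)); p=np.c_[128-128*np.cos(th),-128*np.sin(th)]
print((np.diff(p,axis=0)).round(4).tolist())
E
```

```text
[[0.078, -4.4671], [0.2338, -4.4617], [0.3894, -4.4508], [0.5445, -4.4345], [0.6989, -4.4128], [0.8525, -4.3857], [1.005, -4.3533], [1.1564, -4.3156], [1.3063, -4.2726], [1.4546, -4.2244], [1.6011, -4.1711], [1.7457, -4.1126], [1.8882, -4.0492], [2.0283, -3.9809], [2.166, -3.9076], [2.3011, -3.8297], [2.4333, -3.747], [2.5626, -3.6598], [2.6888, -3.5682], [2.8117, -3.4721], [2.9312, -3.3719], [3.047, -3.2676], [3.1592, -3.1592], [3.2676, -3.047], [3.3719, -2.9312]]
```

Call:
{"api": "drive_tool", "payload": {
  "rows": [
    [[0,0.0001,-0.0045],0],
    [[0,0.0002,-0.0045],0],
    [[0,0.0004,-0.0044],0],
    [[0,0.0005,-0.0044],0],
    [[0,0.0007,-0.0044],0],
    [[0,0.0009,-0.0044],0],
    [[0,0.001,-0.0044],0],
    [[0,0.0012,-0.0043],0],
    [[0,0.0013,-0.0043],0],
    [[0,0.0015,-0.0042],0]
  ]
}}

```text
t: 9.4
tool_pos: [0.6254, -0.0729, 0.1835]
tool_rot: [-2.013, -2.412, 0.001]
contact_force: [3.3, -2.5, -2.8]
opening: 0.0088
grip_force: 29.1
```

Call:
{"api": "drive_tool", "payload": {
  "rows": [
    [[0,0.0016,-0.0042],0],
    [[0,0.0017,-0.0041],0],
    [[0,0.0019,-0.004],0],
    [[0,0.002,-0.004],0],
    [[0,0.0022,-0.0039],0],
    [[0,0.0023,-0.0038],0],
    [[0,0.0024,-0.0037],0],
    [[0,0.0026,-0.0037],0],
    [[0,0.0027,-0.0036],0],
    [[0,0.0028,-0.0035],0]
  ]
}}

```text
t: 10.4
tool_pos: [0.6461, -0.0691, 0.2229]
tool_rot: [-2.011, -2.409, 0.006]
contact_force: [-8.0, -4.4, 3.6]
opening: 0.0085
grip_force: 29.2
```

Call:
{"api": "drive_tool", "payload": {
  "rows": [
    [[0,0.0029,-0.0034],0],
    [[0,0.003,-0.0033],0],
    [[0,0.0032,-0.0032],0],
    [[0,0.0033,-0.003],0],
    [[0,0.0034,-0.0029],0],
    [[0,0,0],0],
    [[0,0,0],0],
    [[0,0,0],0],
    [[0,0,0],0]
  ]
}}

```text
t: 11.3
tool_pos: [0.6619, -0.0662, 0.2407]
tool_rot: [-2.011, -2.41, 0.005]
contact_force: [-9.8, -2.6, 8.9]
opening: 0.0086
grip_force: 29.7
```

```bash
python3 - <<'E'
from h import *
d=get('wrist')['image'];s=get('side')['image'];a=get('scene')['image'][140:300,230:430]
o=ctrl.get_obs(); print(o)
p=np.array([.6186,-.0743,.1413]);v=o['tool_pos']-p;ex=np.array([np.cos(.185),np.sin(.185)])
print(v[:2]@ex,v[2],np.degrees(np.arctan2(v[2],.128-v[:2]@ex)),np.degrees(np.arcsin(v[2]/.128)))
cv2.imwrite('pics/i.png',np.hstack([cv2.resize(a,(400,320),interpolation=cv2.INTER_CUBIC),cv2.resize(d,(400,320))]))
E
```

```text
{'t': 11.45, 'q': array([-0.21092404,  0.19097551,  1.56961078, -0.00161238,  1.38455504,
       -0.39059679]), 'dq': array([-3.94214169e-04, -1.74750237e-03,  1.17816653e-03,  6.92839075e-04,
       -8.15288356e-05, -1.21796125e-03]), 'effort': array([  2.97033861, -38.89622569, -35.09270668,   1.52722992,
        -2.57350601,   0.04428414]), 'tool_pos': array([ 0.661913  , -0.06617486,  0.24070858]), 'tool_rot': array([-2.01128062, -2.4102375 ,  0.00479487]), 'contact_force': array([-10.44824539,  -3.77350158,   9.03022951]), 'wrist_torque': array([-0.6127497 ,  1.75175117,  0.04805644]), 'grip_force': 29.67731237411499, 'opening': 0.008693751006850119}
0.044068508446548124 0.09940857501804137 49.82531764982843 50.95300243653908
```

View pics/i.png

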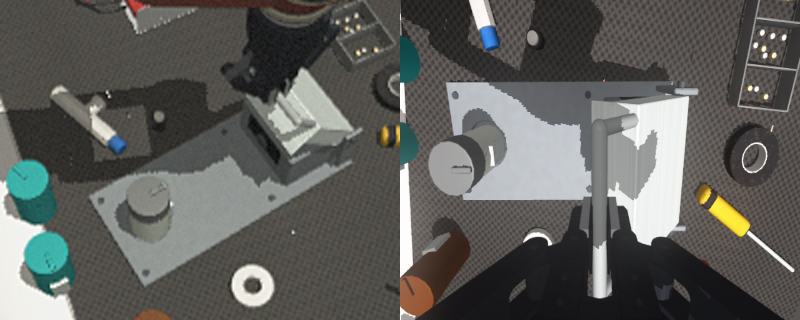

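The visor is held at about 50°, the jar stands seated and facing the scanner, and the bystanders have not moved. I'm handing the job in.

```bash
python3 -c "
from station import ctrl
print(ctrl.finish_job())"
```

```text
the job is handed in; nothing more can be done
None
```

I turned the jar to face the scanner and released it with the visor shut, then raised the visor to about 50° and handed the job in with the gripper holding it there; no verdict came back.

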